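# Slide gift boxes into the tray of their shape

### The arm

A 7-joint arm with a two-finger parallel gripper is mounted at the origin on the work surface. World frame = base frame: x ahead of the robot, y to its left, z up, the work surface at z = 0. Lengths are in m, angles in rad, forces in N, time in s.
With the tool pointing down it reaches from about 0.425 to 0.925 m from the base axis. Payload 6.8 kg.
Tool frame: the origin (TCP) lies midway between the tips of the shut fingers; the grasp point (between the pads) lies 19 mm behind it (r.grip_depth is the distance from the TCP to the grasp point, in m); z points along the fingers, y is the line along which they close (so a half turn about z gives the same grasp; the last joint's range is limited). The gripper opens to 85 mm and grips with 20 to 120 N. Pads are 22 mm wide; open, the fingers measure 114 mm over their backs; the gripper's body (76 mm by 85 mm) begins 54 mm behind the grasp point. The pads swing forward as they close: fully open they stand 13 mm farther back than shut.
Start: joints at [1.169, 0.477, 0.022, 1.555, -0.011, 1.109, -0.083], TCP at [0.195, -0.646, 0.231] pointing down, gripper open.
Joint ranges: [-2.96, 2.96], [-0.34, 2.1], [-1.41, 1.46], [0.24, 2.44], [-1.37, 4.51], [0.17, 1.92], [-2.96, 2.96]. Speed limits (rad/s): [2.39, 2.39, 3.14, 3.14, 3.14, 3.14, 3.14].

### API

Orientations are given as a rotation vector (axis times angle).
In Python, from bench import telemetry, grab_frame, calibration, order, silhouettes, r gives the robot as it stands.
- The arm moves only by the tool apply_moves, never from a script. Its argument "moves" is a list of rows, each a list of 7 numbers: the turn, a rotation vector about the tool's x, y, z scaled (see below), then the shift along the tool's x, y, z scaled (see below), then the opening, from -1 (shut) to 1 (fully open). A call has exactly 8 rows; each row shifts and turns the commanded pose from where the row before left it, along the tool's axes as they then stand; what a row does not reach is not made up. The controller multiplies each number of a shift by 1000 mm and each number of a turn by 6 degrees. A row lasts 1/12 s, in which the tool goes at most 41.7 mm and 7.16 degrees, less where a joint would pass 70% of its speed; a pose out of reach is approached as far as the arm can. A call with a number of a shift or a turn outside -1 to 1 is refused whole. A call with a gripper value outside its range is refused whole. The fingers move at their own pace and stop on an object; "grip_force" is the grip in N (left out, the last holds). Time passes only in rows, so rows that do not move let the fingers close, or fill a call up. It gives the time, the measured TCP pose, the force, the opening and the grip force at its end, in the units of the state.
- telemetry.get_obs(): the state, without advancing time (a new reading comes with each control period).
- grab_frame(name): name is "scene" or "top"; returns the picture (480x640x3 uint8, blue, green, red); there is no depth.
- calibration(name): a dict with "fx", "fy", "cx", "cy" (pixels), "world_from_camera" (4x4, takes a point from camera to world coordinates). Camera axes: x right, y down, z forward; pixel columns grow to the right and rows downward; lengths in m; the calibration is good to about 2 mm. A picture is of the moment at which its call begins. calibration takes no time and is no camera call.
- order.hand_in(): hands the job in; it is judged then, once.
Trained networks look in the newest picture that a camera, given by its name, has taken for a name from the list of things; names that differ only in an ending like _2 or _b are one class to them, and where a whole thing is asked for, a point or a joint stands for the part that bears it (a point fixed in the world has none). Each returns a list of dicts, best first, with "p" (0 to 1); they miss things now and then, are a little off and sometimes report something else, mostly with a low value. They report only what shows in the picture. A call takes as long as a camera call. They do not tell look-alikes from the thing itself.
- silhouettes(thing, camera): "mask" (480x640 bool, what is visible of it) and "extent" ([centre column, centre row, width, height] in pixels, round what is visible of it).
The state is a dict: "clock": time; "joints": joint angles; "qvel": joint speeds; "tau": joint torques, N m; "tcp_pos": TCP position; "orientation": TCP orientation; "contact_force": force on the tool from outside, world axes, zero at the start; "moment": the same for the moment, N m; "grip_width": finger opening in m; "gripper_force": force on a finger pad.
Only numpy, scipy, OpenCV 4.12 (cv2) and the standard library are available. Lean on these libraries where they do the work, as an engineer would, in place of code of your own. Each camera call takes 0.05 s, during which the arm holds its last target. There are 200 camera calls.

### The job

Sort the three loose gift boxes in the middle of the bench, two round and one square, by shape: each belongs in the open-fronted tray whose ledge shows a sample of its shape. Their lids are loose, so slide them along the bench without lifting or tipping them, until each whole box is inside its tray, standing flat. Leave everything else on the bench where it is.

Things in the scene. Friction and masses are not known exactly. Their poses are not given: they have to be found in the camera images.
- round_a: loose round cream gift box with lid, 80 mm across, 40 mm high, about 150 g; origin: centre of its underside, z up
- round_b: a second loose round gift box, the same as round_a
- square: loose square cream gift box with lid, 80 x 80 x 40 mm, about 170 g; origin: centre of its underside, z up, x and y along its sides
- square_c0 (a point): corner of the square box's underside at (+40, +40) mm in its frame
- square_c1 (a point): corner of the square box's underside at (+40, -40) mm in its frame
- square_c2 (a point): corner of the square box's underside at (-40, +40) mm in its frame
- square_c3 (a point): corner of the square box's underside at (-40, -40) mm in its frame
- tray_left: open-fronted plywood tray, fixed: side walls 30 mm high, 10 thick, 125 long, 240 apart inside; grey liner level with the bench; back block 45 mm high, 110 deep (sample ledge on top). Origin: middle of the mouth at bench height; x points into the tray (back at x=0.125), y across (walls at +-0.12). Mouth faces the bench's middle; stands at the robot's left (+y)
- tray_right: open-fronted plywood tray, fixed: side walls 30 mm high, 10 thick, 125 long, 240 apart inside; grey liner level with the bench; back block 45 mm high, 110 deep (sample ledge on top). Origin: middle of the mouth at bench height; x points into the tray (back at x=0.125), y across (walls at +-0.12). Mouth faces the bench's middle; stands at the robot's right (-y)
- sample_round: round sample box (80 mm across, 40 mm high) glued on the ledge of one of the trays, left or right; origin: centre of its underside
- sample_square: square sample box (80 x 80 x 40 mm) glued on the ledge of the other tray; origin: centre of its underside
- jar: small clear glass jar with black lid, 32 mm across, 45 mm high, standing beside the left tray's mouth; bystander
- loupe: black eye loupe, 38 mm across, 36 mm high, standing beside the right tray's mouth; bystander
- magnifier: black magnifying glass lying flat, 10 mm thick; rim 83 mm across centred on the origin, handle reaching 133 mm along -x; bystander
- tape: roll of paper tape lying flat, 90 mm across, 22 mm high; bystander
- long_box: long cream gift box 60 x 130 x 45 mm (x, y, z), of neither sample's shape; bystander
- stapler: black and steel stapler, 130 mm long (x), 34 mm wide, 48 mm high; bystander
- brush: dusting brush lying along its x, 170 mm long; bystander
Mind the look-alikes: they are no part of the job. Leave any orange look-alike of the round_b alone. Leave any red or turquoise look-alike of the round_a alone.

How it is judged:
By the outcome, as a careful person would: the job done as asked, in the order asked, and still so for the second after the job is handed in, with the robot touching nothing.
It also fails if it takes over 64 s, if anything falls off the work surface, if the arm or the gripper's body presses on something with over 40 N, if the wrist force passes 120 N, or if a joint passes its speed limit or range.

## Working session

There is one attempt and no reset: what is moved stays moved. The work goes in short steps, Python scripts to look and compute and a tool call to move; the robot and the scene stay as the last step left them, time stands still between calls to the robot, and variables do not carry over. Pictures are saved under pics/ and viewed, at most 10 in all, crops included, and the job is handed in when it is done.

Besides the shell and the picture viewer there is one more tool, called after "Emit:" as name(argument=value, ...), one argument or row to a line, values as JSON. apply_moves: Moves the arm, as the interface text tells. Its arguments: {"type":"object","properties":{"moves":{"type":"array"},"grip_force":{"type":"number"}},"required":["moves"]}

```bash
mkdir -p pics; ls; cat > h.py <<'E'
import numpy as np, cv2
from bench import telemetry, grab_frame, calibration, order, silhouettes, r
def px2w(cam,uv,z):
    c=calibration(cam);T=np.array(c["world_from_camera"])
    d=T[:3,:3]@np.array([(uv[0]-c["cx"])/c["fx"],(uv[1]-c["cy"])/c["fy"],1]);o=T[:3,3]
    return o+d*(z-o[2])/d[2]
def w2px(cam,p):
    c=calibration(cam);q=np.linalg.inv(np.array(c["world_from_camera"]))@np.append(p,1)
    return np.array([c["fx"]*q[0]/q[2]+c["cx"],c["fy"]*q[1]/q[2]+c["cy"]])
E
python3 - <<'E'
from h import *
for n in("top","scene"):
    cv2.imwrite(f"pics/{n}0.png",grab_frame(n)); c=calibration(n); print(n,c["fx"],np.round(c["world_from_camera"],3).tolist())
    for t in("round_a","square","tray_left","tray_right","sample_round","sample_square","jar","loupe","magnifier","tape","long_box","stapler","brush"):
        for d in silhouettes(t,n)[:5]:
            if d["p"]>.2: print(t,round(d["p"],2),np.round(d["extent"]).tolist(),np.round(px2w(n,d["extent"][:2],.04 if n=="top" else .02),3)[:2])
o=telemetry.get_obs();print(o)
E
```

```text
pics
top 585.0562741678552 [[0.015, -0.993, 0.119, 0.369], [-1.0, -0.015, -0.001, 0.004], [0.003, -0.119, -0.993, 1.317], [0.0, 0.0, 0.0, 1.0]]
round_a 0.98 [478.0, 116.0, 39.0, 36.0] [ 0.78  -0.344]
round_a 0.93 [431.0, 356.0, 40.0, 42.0] [ 0.248 -0.236]
round_a 0.83 [306.0, 201.0, 37.0, 40.0] [0.58  0.038]
round_a 0.78 [224.0, 345.0, 44.0, 36.0] [0.264 0.209]
round_a 0.71 [312.0, 153.0, 33.0, 42.0] [0.688 0.027]
square 0.69 [335.0, 248.0, 40.0, 37.0] [ 0.476 -0.026]
square 0.34 [490.0, 231.0, 42.0, 41.0] [ 0.52  -0.367]
tray_left 0.68 [177.0, 200.0, 116.0, 120.0] [0.579 0.323]
tray_right 0.96 [453.0, 225.0, 112.0, 124.0] [ 0.531 -0.286]
tray_right 0.58 [313.0, 153.0, 34.0, 37.0] [0.69  0.026]
sample_round 0.63 [144.0, 181.0, 42.0, 35.0] [0.619 0.398]
sample_square 0.63 [490.0, 231.0, 41.0, 40.0] [ 0.519 -0.367]
sample_square 0.4 [327.0, 104.0, 38.0, 44.0] [ 0.802 -0.005]
jar 0.61 [224.0, 287.0, 12.0, 18.0] [0.388 0.214]
jar 0.56 [334.0, 246.0, 41.0, 42.0] [ 0.481 -0.025]
loupe 0.75 [404.0, 309.0, 20.0, 14.0] [ 0.346 -0.178]
magnifier 0.98 [186.0, 319.0, 37.0, 78.0] [0.317 0.292]
ma
[... 1683 characters left out ...]
clock': 1.4, 'joints': array([ 1.16888195,  0.47699734,  0.02239865,  1.55541908, -0.01147819,
        1.10931296, -0.08309164]), 'qvel': array([-0.00200183,  0.00028023,  0.00130793, -0.00077926, -0.00022556,
       -0.00090865, -0.00015843]), 'tau': array([-6.27689815e-05, -5.96318614e+01,  1.60641979e+00, -2.81541932e+01,
        1.25665683e-02,  1.52144748e-03, -1.75377647e-05]), 'tcp_pos': array([ 0.1954842 , -0.64607627,  0.2313016 ]), 'orientation': array([-3.10774696e+00, -4.59860114e-01,  1.12423348e-05]), 'contact_force': array([-0.10374847, -0.37594902,  0.23015478]), 'moment': array([-0.04177515, -0.0186749 , -0.05052823]), 'gripper_force': 0.0, 'grip_width': 0.08503591630928665}
```

```bash
python3 -c "
import cv2
a=cv2.imread('pics/top0.png')[60:400,80:560];cv2.imwrite('pics/top0c.png',cv2.resize(a,(800,566)))"
```

```text
(no output)
```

View pics/top0c.png

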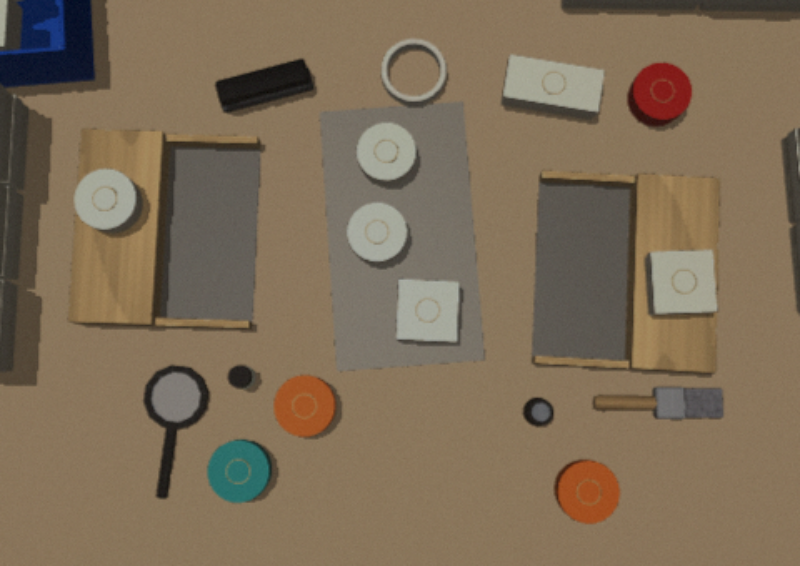

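View pics/scene0.png

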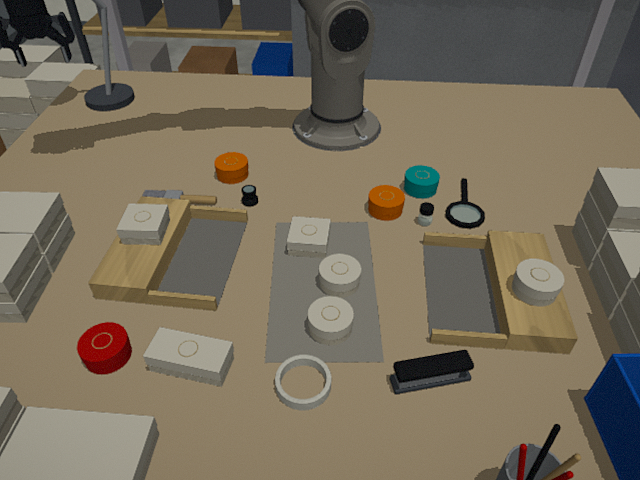

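The top view (crop, 5/3 scale, offset 80,60) shows cream round boxes at crop (386,152) and (377,232) and the square at (428,310). The round sample is on the left tray at (107,200) and the square sample on the right tray at (683,282). Orange, teal and red boxes are look-alikes. The scene view agrees: rounds at (340,274) and (330,319), square at (308,237).

```bash
cat >> h.py <<'E'
def rect(cam,z,img=None):  # world metric map: x in .25..0.85 (up), y .5..-.5 ; 1 mm/px
    P=[(.85,.5),(.85,-.5),(.25,-.5),(.25,.5)]
    src=np.float32([w2px(cam,(x,y,z)) for x,y in P]);dst=np.float32([(0,0),(1000,0),(1000,600),(0,600)])
    return cv2.warpPerspective(grab_frame(cam) if img is None else img,cv2.getPerspectiveTransform(src,dst),(1000,600))
def r2w(c): return np.array([.85-c[1]/1000,.5-c[0]/1000])
def boxes(cam,z=.04,thr=None):
    m=rect(cam,z); v=m.min(2)
    b=cv2.morphologyEx((v>(thr or 140)).astype(np.uint8),cv2.MORPH_OPEN,np.ones((5,5)))
    for c in cv2.findContours(b,cv2.RETR_EXTERNAL,cv2.CHAIN_APPROX_NONE)[0]:
        a=cv2.contourArea(c)
        if 3000<a<14000:
            R=cv2.minAreaRect(c);print(cam,int(a),np.round(r2w(R[0]),3),np.round(R[1]),round(R[2],1))
E
python3 - <<'E'
from h import *
for cam in("top","scene"): boxes(cam)
def tri(a,b):
    L=[]
    for cam,uv in(("top",a),("scene",b)):
        p0,p1=px2w(cam,uv,0),px2w(cam,uv,.1);L.append((p0,(p1-p0)/np.linalg.norm(p1-p0)))
    M=sum(np.eye(3)-np.outer(d,d) for p,d in L);v=sum((np.eye(3)-np.outer(d,d))@p for p,d in L);return np.linalg.solve(M,v)
for a,b in (((386,151),(329.5,314)),((377,231.5),(339.5,270)),((428,310),(309,232))):
    print(np.round(tri((a[0]*.6+80,a[1]*.6+60),b),3))
C=lambda u,v,z:np.round(px2w("top",(u*.6+80,v*.6+60),z)[:2],3)
print("L mouth",C(260,141,.03),C(250,324,.03),"back",C(163,145,.04),C(154,322,.04))
print("R mouth",C(541,176,.03),C(535,360,.03),"back",C(637,178,.04),C(631,364,.04))
cv2.imwrite("pics/rect0.png",cv2.resize(rect("top",.03),(800,480)))
E
```

```text
top 5864 [ 0.481 -0.029] [79. 79.] 1.4
top 6012 [ 0.525 -0.367] [80. 80.] 87.7
top 4555 [0.585 0.039] [76. 77.] 90.0
top 4800 [0.624 0.402] [78. 78.] 90.0
top 4502 [0.695 0.029] [76. 76.] 90.0
top 6885 [ 0.793 -0.196] [128.  57.] 8.6
scene 6639 [ 0.469 -0.382] [84. 83.] 88.2
scene 5866 [ 0.483 -0.03 ] [78. 78.] 1.8
scene 5156 [0.571 0.409] [82. 80.] 90.0
scene 4590 [0.585 0.038] [76. 77.] 90.0
scene 4596 [0.695 0.028] [76. 76.] 90.0
scene 7294 [ 0.787 -0.198] [129.  59.] 9.0
[0.695 0.028 0.038]
[0.586 0.038 0.035]
[ 0.482 -0.03   0.034]
L mouth [0.708 0.199] [0.46  0.204] back [0.698 0.327] [0.46  0.328]
R mouth [ 0.666 -0.181] [ 0.418 -0.173] back [ 0.663 -0.308] [ 0.414 -0.297]
```

View pics/rect0.png

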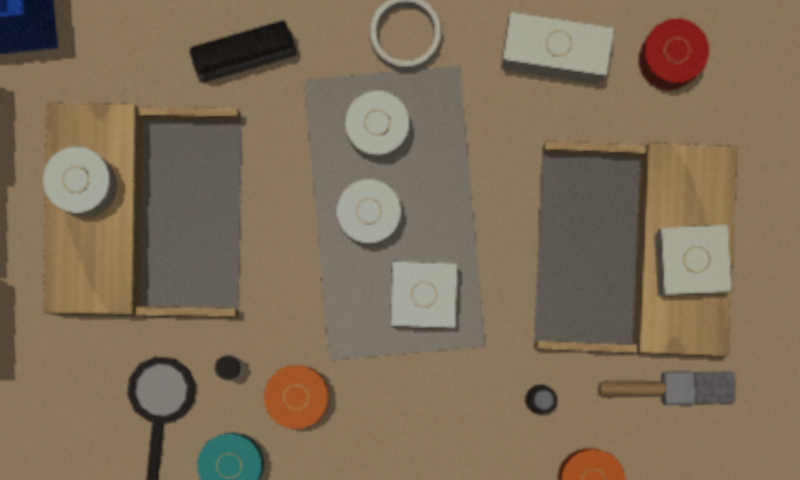

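Both views agree: round A (0.695, 0.029), round B (0.585, 0.039), square (0.482, -0.029), tops at about 0.035–0.04. Left mouth is at y≈0.20, right mouth at y≈-0.177. The rectified view confirms that the way to both trays is clear. I'll push with half-open fingers, square first.

Emit:
apply_moves(
  moves=[
    [0,0,-1,0.03,0,0,0.18],
    [0,0,-1,0.03,0,0,0.18],
    [0,0,-1,0.03,0,0,0.18],
    [0,0,-1,0.03,0,0,0.18],
    [0,0,-1,0.03,0,0,0.18],
    [0,0,-1,0.03,0,0,0.18],
    [0,0,-1,0.03,0,0,0.18],
    [0,0,-1,0.03,0,0,0.18],
  ],
)

```text
clock: 2.22
tcp_pos: [0.381, -0.502, 0.2313]
orientation: [2.647, 1.691, 0.001]
contact_force: [0.6, 0.0, 0.7]
grip_width: 0.0505
gripper_force: 0.0
```

Emit:
apply_moves(
  moves=[
    [0,0,-1,0.038,0,0,0.18],
    [0,0,-1,0.038,0,0,0.18],
    [0,0,-1,0.038,0,0,0.18],
    [0,0,-1,0.038,0,0,0.18],
    [0,0,-0.15,0.038,0,0,0.18],
    [0,0,0,0.038,0.01,0,0.18],
    [0,0,0,0.038,0.01,0,0.18],
    [0,0,0,0.038,0.01,0,0.18],
  ],
)

```text
clock: 2.88
tcp_pos: [0.453, -0.2047, 0.2317]
orientation: [2.227, 2.215, -0.0]
contact_force: [0.2, 0.9, -0.7]
grip_width: 0.0503
gripper_force: 0.0
```

Emit:
apply_moves(
  moves=[
    [0,0,0,0.036,0.004,0.01,0.18],
    [0,0,0,0.036,0.004,0.01,0.18],
    [0,0,0,0.036,0.004,0.01,0.18],
    [0,0,0,0.036,0.004,0.01,0.18],
    [0,0,0,0.036,0.004,0.01,0.18],
    [0,0,0,0.036,0.004,0.01,0.18],
    [0,0,0,0.036,0.004,0.01,0.18],
    [0,0,0,0,0.002,0.01,0.18],
  ],
)

```text
clock: 3.55
tcp_pos: [0.4848, 0.0539, 0.1519]
orientation: [-2.215, -2.226, -0.008]
contact_force: [0.9, -0.3, 0.5]
grip_width: 0.0506
gripper_force: 0.0
```

Emit:
apply_moves(
  moves=[
    [0,0,0,0,0,0.03,0.18],
    [0,0,0,0,0,0.03,0.18],
    [0,0,0,0,0,0.03,0.18],
    [0,0,0,0,0,0.02,0.18],
    [0,0,0,0,0,0.015,0.18],
    [0,0,0,0,0,0.01,0.18],
    [0,0,0,0,0,0.005,0.18],
    [0,0,0,0,0,0,0.18],
  ],
)

```text
clock: 4.22
tcp_pos: [0.4839, 0.0455, 0.0108]
orientation: [-2.226, -2.216, 0.001]
contact_force: [0.6, 0.1, -0.3]
grip_width: 0.0504
gripper_force: 0.0
```

Emit:
apply_moves(
  moves=[
    [0,0,0,-0.01,0,0.004,0.18],
    [0,0,0,-0.008,0,0,0.18],
    [0,0,0,-0.008,0,0,0.18],
    [0,0,0,-0.01,0,0,0.18],
    [0,0,0,-0.01,0,0,0.18],
    [0,0,0,-0.01,0,0,0.18],
    [0,0,0,-0.01,0,0,0.18],
    [0,0,0,-0.01,0,0,0.18],
  ],
)

```text
clock: 4.88
tcp_pos: [0.4839, -0.0315, 0.0075]
orientation: [2.227, 2.216, 0.001]
contact_force: [0.3, 1.3, 0.3]
grip_width: 0.0506
gripper_force: 0.7
```

```bash
python3 - <<'E'
from h import *
cv2.imwrite("pics/p1.png",grab_frame("scene")[150:400,100:600]);boxes("scene")
E
```

```text
scene 6783 [ 0.469 -0.382] [84. 84.] 88.0
scene 5250 [0.571 0.409] [82. 82.] 90.0
scene 4668 [0.584 0.038] [77. 77.] 90.0
scene 4668 [0.694 0.028] [77. 76.] 90.0
scene 7392 [ 0.787 -0.198] [130.  59.] 8.9
```

View pics/p1.png

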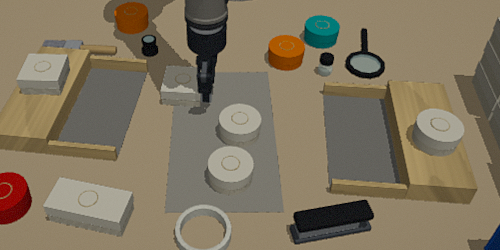

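The picture shows the square flat at crop (180,85), sliding ahead of the fingers. The other boxes are undisturbed. I'll continue the push.

Emit:
apply_moves(
  moves=[
    [0,0,0,-0.012,0,0,0.18],
    [0,0,0,-0.012,0,0,0.18],
    [0,0,0,-0.012,0,0,0.18],
    [0,0,0,-0.012,0,0,0.18],
    [0,0,0,-0.012,0,0,0.18],
    [0,0,0,-0.012,0,0,0.18],
    [0,0,0,-0.012,0,0,0.18],
    [0,0,0,-0.012,0,0,0.18],
  ],
)

```text
clock: 5.65
tcp_pos: [0.4833, -0.1263, 0.0073]
orientation: [-2.225, -2.217, -0.001]
contact_force: [1.3, 2.2, 0.1]
grip_width: 0.0505
gripper_force: 0.7
```

Emit:
apply_moves(
  moves=[
    [0,0,0,-0.012,0,0,0.18],
    [0,0,0,-0.012,0,0,0.18],
    [0,0,0,-0.01,0,0,0.18],
    [0,0,0,-0.008,0,0,0.18],
    [0,0,0,-0.006,0,0,0.18],
    [0,0,0,-0.004,0,0,0.18],
    [0,0,0,-0.002,0,0,0.18],
    [0,0,0,0,0,0,0.18],
  ],
)

```text
clock: 6.32
tcp_pos: [0.483, -0.1807, 0.0072]
orientation: [2.227, 2.216, -0.0]
contact_force: [0.3, 0.1, 0.3]
grip_width: 0.0499
gripper_force: 0.0
```

```bash
python3 - <<'E'
from h import *
boxes("scene");boxes("top");print(telemetry.get_obs()["tcp_pos"])
cv2.imwrite("pics/p2.png",rect("top",.03)[100:500,500:])
E
```

```text
scene 6791 [ 0.469 -0.382] [84. 84.] 88.0
scene 5245 [0.571 0.409] [82. 82.] 90.0
scene 4651 [0.585 0.038] [76. 77.] 90.0
scene 4667 [0.694 0.028] [77. 76.] 90.0
scene 7402 [ 0.787 -0.198] [130.  60.] 8.8
top 6275 [ 0.525 -0.367] [81. 82.] 87.7
top 4723 [0.585 0.04 ] [77. 78.] 90.0
top 4970 [0.624 0.402] [79. 79.] 90.0
top 4673 [0.695 0.03 ] [76. 77.] 90.0
top 7231 [ 0.793 -0.196] [129.  59.] 8.7
[ 0.48305505 -0.18020308  0.00727036]
```

View pics/p2.png

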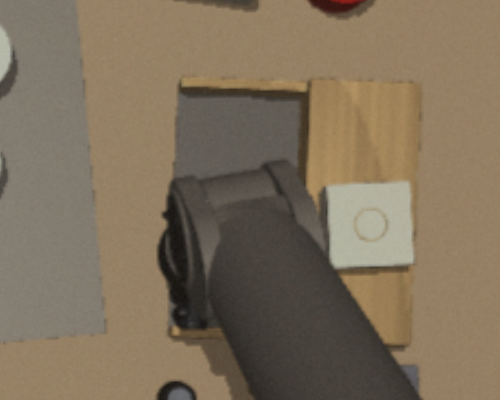

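Emit:
apply_moves(
  moves=[
    [0,0,0,0.02,0,0,0.18],
    [0,0,0,0.03,0,0,0.18],
    [0,0,0,0.03,0.015,0,0.18],
    [0,0,0,0.03,0.03,0,0.18],
    [0,0,0,0.02,0.03,0,0.18],
    [0,0,0,0.015,0.02,0,0.18],
    [0,0,0,0.01,0.009,0,0.18],
    [0,0,0,0,0,0,0.18],
  ],
)

```text
clock: 7.13
tcp_pos: [0.5893, -0.0225, 0.0076]
orientation: [-2.222, -2.221, -0.005]
contact_force: [0.1, -0.3, 0.7]
grip_width: 0.05
gripper_force: 0.0
```

```bash
python3 - <<'E'
from h import *
boxes("scene");boxes("top");print(telemetry.get_obs()["tcp_pos"])
E
```

```text
scene 6825 [ 0.469 -0.382] [84. 84.] 88.0
scene 5781 [ 0.482 -0.233] [79. 77.] 90.0
scene 5266 [0.571 0.409] [82. 82.] 90.0
scene 4693 [0.584 0.038] [77. 77.] 90.0
scene 4688 [0.694 0.028] [77. 77.] 90.0
scene 7424 [ 0.787 -0.198] [130.  60.] 8.9
top 6424 [ 0.525 -0.367] [82. 82.] 87.5
top 4440 [0.583 0.044] [79. 70.] 62.9
top 5035 [0.624 0.402] [80. 79.] 90.0
top 7352 [ 0.793 -0.196] [130.  59.] 8.9
[ 0.58613166 -0.02667187  0.00683993]
```

Emit:
apply_moves(
  moves=[
    [0,0,0,0.01,0,0,0.18],
    [0,0,0,0.01,0,0,0.18],
    [0,0,0,0.01,0,0,0.18],
    [0,0,0,0.011,-0.003,0,0.18],
    [0,0,0,0.012,-0.003,0,0.18],
    [0,0,0,0.012,-0.003,0,0.18],
    [0,0,0,0.012,-0.003,0,0.18],
    [0,0,0,0.012,-0.003,0,0.18],
  ],
)

```text
clock: 7.9
tcp_pos: [0.5722, 0.0641, 0.0074]
orientation: [-2.226, -2.217, -0.0]
contact_force: [0.6, 0.0, -0.3]
grip_width: 0.0505
gripper_force: 0.4
```

Emit:
apply_moves(
  moves=[
    [0,0,0,0.012,-0.003,0,0.18],
    [0,0,0,0.012,-0.003,0,0.18],
    [0,0,0,0.012,-0.003,0,0.18],
    [0,0,0,0.012,-0.003,0,0.18],
    [0,0,0,0.012,-0.003,0,0.18],
    [0,0,0,0.012,-0.003,0,0.18],
    [0,0,0,0.012,-0.003,0,0.18],
    [0,0,0,0.012,-0.003,0,0.18],
  ],
)

```text
clock: 8.57
tcp_pos: [0.5489, 0.1599, 0.0073]
orientation: [2.227, 2.216, 0.0]
contact_force: [0.5, -1.5, 0.5]
grip_width: 0.0501
gripper_force: 0.6
```

```bash
python3 - <<'E'
from h import *
boxes("scene");print(telemetry.get_obs()["tcp_pos"])
cv2.imwrite("pics/p3.png",rect("scene",.04))
E
```

```text
scene 6863 [ 0.468 -0.382] [84. 85.] 88.8
scene 5970 [ 0.482 -0.233] [79. 78.] 90.0
scene 3282 [0.553 0.21 ] [58. 78.] 8.7
scene 5310 [0.571 0.409] [82. 82.] 90.0
scene 4729 [0.694 0.028] [77. 77.] 90.0
scene 7481 [ 0.787 -0.198] [130.  60.] 8.9
[0.54802196 0.16356885 0.00756278]
```

Emit:
apply_moves(
  moves=[
    [0,0,0,0.012,-0.003,0,0.18],
    [0,0,0,0.012,-0.003,0,0.18],
    [0,0,0,0.012,-0.003,0,0.18],
    [0,0,0,0.01,-0.003,0,0.18],
    [0,0,0,0.008,-0.002,0,0.18],
    [0,0,0,0.004,-0.001,0,0.18],
    [0,0,0,0.002,0,0,0.18],
    [0,0,0,0,0,0,0.18],
  ],
)

```text
clock: 9.33
tcp_pos: [0.5343, 0.2193, 0.0073]
orientation: [-2.226, -2.217, 0.0]
contact_force: [-1.1, -0.4, -0.2]
grip_width: 0.0506
gripper_force: 0.0
```

Emit:
apply_moves(
  moves=[
    [0,0,0,-0.02,0,0,0.18],
    [0,0,0,-0.035,0,0,0.18],
    [0,0,0,-0.038,0,0,0.18],
    [0,0,0,-0.038,0,0,0.18],
    [0,0,0,-0.038,0,0,0.18],
    [0,0,0,-0.038,0,0,0.18],
    [0,0,0,-0.038,0,0,0.18],
    [0,0,0,-0.025,0.01,0,0.18],
  ],
)

```text
clock: 10.0
tcp_pos: [0.5407, -0.0569, 0.0069]
orientation: [-2.232, -2.211, 0.006]
contact_force: [-0.1, 0.8, -0.0]
grip_width: 0.0502
gripper_force: 0.0
```

Emit:
apply_moves(
  moves=[
    [0,0,0,-0.01,0.03,0,0.18],
    [0,0,0,0,0.035,0,0.18],
    [0,0,0,0,0.035,0,0.18],
    [0,0,0,0,0.03,0,0.18],
    [0,0,0,0,0.015,0,0.18],
    [0,0,0,0,0.007,0,0.18],
    [0,0,0,0,0,0,0.18],
    [0,0,0,0,0,0,0.18],
  ],
)

```text
clock: 10.67
tcp_pos: [0.6939, -0.0623, 0.0068]
orientation: [-2.226, -2.215, 0.002]
contact_force: [-0.6, 0.5, 0.1]
grip_width: 0.05
gripper_force: 0.0
```

```bash
python3 - <<'E'
from h import *
boxes("scene");boxes("top");print(telemetry.get_obs()["tcp_pos"])
E
```

```text
scene 6850 [ 0.468 -0.382] [84. 85.] 88.8
scene 4636 [0.537 0.26 ] [76. 76.] 90.0
scene 5297 [0.571 0.409] [82. 82.] 90.0
scene 4714 [0.694 0.028] [77. 77.] 90.0
scene 7467 [ 0.787 -0.198] [130.  60.] 8.9
top 6240 [ 0.525 -0.367] [82. 82.] 87.2
top 4749 [0.537 0.262] [78. 77.] 90.0
top 5051 [0.624 0.403] [80. 80.] 90.0
top 4756 [0.696 0.029] [77. 78.] 90.0
top 5627 [ 0.791 -0.205] [112.  59.] 9.2
[ 0.69346229 -0.06230442  0.00699028]
```

Emit:
apply_moves(
  moves=[
    [0,0,0,0.015,0,0,0.18],
    [0,0,0,0.015,0,0,0.18],
    [0,0,0,0.01,0,0,0.18],
    [0,0,0,0.01,0,0,0.18],
    [0,0,0,0.01,0,0,0.18],
    [0,0,0,0.012,-0.003,0,0.18],
    [0,0,0,0.012,-0.003,0,0.18],
    [0,0,0,0.012,-0.003,0,0.18],
  ],
)

```text
clock: 11.43
tcp_pos: [0.6864, 0.0351, 0.0074]
orientation: [2.227, 2.216, 0.0]
contact_force: [0.9, -1.6, 1.5]
grip_width: 0.0506
gripper_force: 0.8
```

Emit:
apply_moves(
  moves=[
    [0,0,0,0.012,-0.003,0,0.18],
    [0,0,0,0.012,-0.003,0,0.18],
    [0,0,0,0.012,-0.003,0,0.18],
    [0,0,0,0.012,-0.003,0,0.18],
    [0,0,0,0.012,-0.003,0,0.18],
    [0,0,0,0.012,-0.003,0,0.18],
    [0,0,0,0.012,-0.003,0,0.18],
    [0,0,0,0.012,-0.003,0,0.18],
  ],
)

```text
clock: 12.1
tcp_pos: [0.6627, 0.1314, 0.0073]
orientation: [2.227, 2.216, -0.0]
contact_force: [0.8, -1.4, 2.1]
grip_width: 0.0505
gripper_force: 1.0
```

```bash
python3 - <<'E'
from h import *
boxes("scene");print(telemetry.get_obs()["tcp_pos"])
E
```

```text
scene 6941 [ 0.469 -0.382] [86. 84.] 87.4
scene 6007 [ 0.482 -0.233] [79. 78.] 90.0
scene 4674 [0.538 0.26 ] [77. 77.] 90.0
scene 5344 [0.571 0.409] [82. 82.] 90.0
scene 3401 [0.667 0.181] [59. 78.] 7.8
scene 7512 [ 0.787 -0.198] [130.  60.] 8.9
[0.6615698  0.13553697 0.00744779]
```

Emit:
apply_moves(
  moves=[
    [0,0,0,0.008,-0.005,0,0.18],
    [0,0,0,0.008,-0.005,0,0.18],
    [0,0,0,0.008,-0.005,0,0.18],
    [0,0,0,0.008,-0.005,0,0.18],
    [0,0,0,0.01,-0.004,0,0.18],
    [0,0,0,0.01,-0.003,0,0.18],
    [0,0,0,0.01,-0.001,0,0.18],
    [0,0,0,0.008,0,0,0.18],
  ],
)

```text
clock: 12.82
tcp_pos: [0.6346, 0.2022, 0.0072]
orientation: [-2.225, -2.217, 0.0]
contact_force: [0.2, -0.1, 0.4]
grip_width: 0.0503
gripper_force: 0.6
```

Emit:
apply_moves(
  moves=[
    [0,0,0,0.006,0,0,0.18],
    [0,0,0,0.004,0,0,0.18],
    [0,0,0,0.002,0,0,0.18],
    [0,0,0,0,0,0,0.18],
    [0,0,0,-0.02,0,0,0.18],
    [0,0,0,-0.035,0,0,0.18],
    [0,0,0,-0.038,0,-0.03,0.18],
    [0,0,0,-0.038,0,-0.035,0.18],
  ],
)

```text
clock: 13.48
tcp_pos: [0.6331, 0.0913, 0.0597]
orientation: [-2.226, -2.214, 0.007]
contact_force: [0.9, -0.9, -0.2]
grip_width: 0.0508
gripper_force: 0.0
```

Emit:
apply_moves(
  moves=[
    [0,0,0,-0.038,0,-0.035,0.18],
    [0,0,0,-0.038,0,-0.035,0.18],
    [0,0,0,-0.038,0,-0.03,0.18],
    [0,0,0,-0.02,0,0,0.18],
    [0,0,0,0,0,0,0.18],
    [0,0,0,0,0,0,0.18],
    [0,0,0,0,0,0,0.18],
    [0,0,0,0,0,0,0.18],
  ],
)

```text
clock: 14.15
tcp_pos: [0.6338, -0.0181, 0.1431]
orientation: [-2.223, -2.218, -0.0]
contact_force: [0.3, 0.8, 0.0]
grip_width: 0.0501
gripper_force: 0.0
```

```bash
python3 - <<'E'
from h import *
boxes("scene");boxes("top");print(telemetry.get_obs()["tcp_pos"])
cv2.imwrite("pics/end.png",grab_frame("scene"))
E
```

```text
scene 6840 [ 0.468 -0.382] [84. 85.] 88.8
scene 5362 [ 0.482 -0.233] [79. 77.] 90.0
scene 4610 [0.537 0.26 ] [76. 76.] 90.0
scene 5281 [0.571 0.409] [82. 82.] 90.0
scene 4658 [0.638 0.254] [77. 77.] 90.0
scene 7437 [ 0.787 -0.198] [130.  60.] 8.9
top 6372 [ 0.525 -0.367] [82. 82.] 86.9
top 4702 [0.536 0.262] [77. 77.] 90.0
top 5014 [0.624 0.402] [79. 79.] 90.0
top 4702 [0.638 0.254] [78. 77.] 90.0
top 7313 [ 0.793 -0.196] [130.  59.] 8.8
[ 0.63397959 -0.01818032  0.14308247]
```

View pics/end.png

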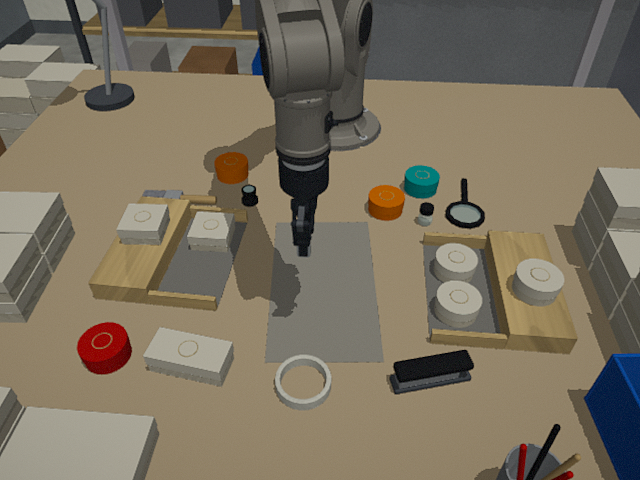

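The final picture shows both rounds, at (456,262) and (459,302), inside the left tray, and the square, at (211,232), inside the right tray. All stand flat and at least 14 mm past the mouths, and nothing else has moved.

```bash
python3 -c "
from bench import order
print(order.hand_in())"
```

```text
the job is handed in; nothing more can be done
None
```

I slid both round boxes into the left tray and the square box into the right tray, left everything else where it was, and handed the job in at about 14 s on the clock; no verdict was returned.

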